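# Set a labelling jig's cam quick-release stop to a new box

## Robot

A 7-joint arm with a two-finger parallel gripper is mounted at the origin on the work surface; the furniture and walls round the work are solid. World frame = base frame: x ahead of the robot, y to its left, z up, the work surface at z = 0. Lengths are in m, angles in rad, forces in N, time in s.
With the tool pointing down it reaches from about 0.4 to 0.85 m from the base axis. Payload 10.4 kg.
Tool frame: the origin (TCP) lies at the very end of the fingers, on their centre line; the grasp point (between the pads) lies 19 mm behind it; z points along the fingers, y is the line along which they close (so a half turn about z gives the same grasp; the last joint's range is limited). The gripper opens to 85 mm and grips with 20 to 120 N. Pads are 22 mm wide; open, the fingers measure 114 mm over their backs; the gripper's body (76 mm by 85 mm) begins 54 mm behind the grasp point. The pads swing forward as they close: fully open they stand 13 mm farther back than shut.
Start: joints at [-1.333, 0.332, -0.065, 1.46, 0.022, 1.35, -0.088], TCP at [0.161, 0.604, 0.231] pointing down, gripper open.
Joint ranges: [-2.6, 2.6], [-0.5, 2.12], [-1.47, 1.34], [0.16, 2.42], [-1.27, 4.41], [0.06, 2.06], [-2.6, 2.6]. Speed limits (rad/s): [2.22, 2.22, 2.79, 2.79, 3.14, 3.14, 3.14].

## Interface

Orientations are given as a unit quaternion [x, y, z, w].
In Python, from workcell import manip, optics gives the robot as it stands.
- The arm moves only by the tool jog_arm, never from a script. Its arguments are lists of equal length, an entry for each row: "dr": the turn, a rotation vector about the tool's x, y, z normalised to -1 to 1, where 1 is 4 degrees, a list of three; "translation": the shift along the tool's x, y, z normalised to -1 to 1, where 1 is 0.025 m, a list of three; "jaw": the opening, from 0 (shut) to 1 (fully open). A call has 1 to 10 rows; each row shifts and turns the commanded pose from where the row before left it, along the tool's axes as they then stand; what a row does not reach is not made up. A row lasts 1/10 s, in which the tool goes at most 50 mm and 8.59 degrees, less where a joint would pass 70% of its speed; a pose out of reach is approached as far as the arm can. A call with a number of a shift or a turn outside -1 to 1 is refused whole. A call with a gripper value outside its range is refused whole. The fingers move at their own pace and stop on an object; "squeeze" is the grip in N (left out, the last holds). Time passes only in rows, so rows that do not move let the fingers close. It gives the time, the measured TCP pose, the force, the opening and the grip force at its end, in the units of the state.
- manip.get_obs(): the state, without advancing time (a new reading comes with each control period).
- optics.camera(name): name is "scene" or "top" or "wrist"; returns a dict with "color" (420x560x3 uint8, red, green, blue), "mtx" (3x3 intrinsics, pixels), "R" (3x3) and "t" (3): a world point X has camera coordinates R X + t. Camera axes: x right, y down, z forward; pixel columns grow to the right and rows downward; lengths in m; the calibration is good to about 2 mm. A picture is of the moment at which its call begins. There is no depth.
- manip.hand_in(): hands the job in; it is judged then, once.
The state is a dict: "clock": time; "joint_pos": joint angles; "joint_velocities": joint speeds; "tau": joint torques, N m; "position": TCP position; "ee_rot": TCP orientation; "ft_force": force on the tool from outside, world axes, zero at the start; "torque": the same for the moment, N m; "grip_width": opening from 0.0 (shut) to 1.0 (fully open); "grasp_force": force on a finger pad.
Only numpy, scipy, OpenCV 4.12 (cv2) and the standard library are available. Lean on these libraries where they do the work, as an engineer would, in place of code of your own. Each camera call takes 0.05 s, during which the arm holds its last target. There are 200 camera calls.

## Task

Set the labelling jig on the bench up for the dark blue carton; its sliding stop has been slipping. Flip the red-handled cam lever of the stop fully open, over to the back, and while it is open tighten the black wing nut clockwise until its white end points at the white line on top of the stop. Lay the blue carton lengthwise and flat in the jig's bed, slide the stop up until the carton sits snug between the stop and the fixed end, then flip the lever fully closed so that the stop is clamped there, and leave everything else on the bench where it is.

Things in the scene. Friction and masses are not known exactly. Their poses are not given: they have to be found in the camera images.
- jig: labelling jig, screwed to the worktop: dark grey ground plate 260 x 92 x 12 mm. Origin: on the worktop under the plate, 5 mm off its middle towards -x. x runs along the plate from the sliding stop to the blue fixed end (62 mm wide, top 48 mm above the worktop) at the +x end, y across the plate to its back, z up. The bed is the plate's surface in front of the fixed end (see bed_middle).
- end_face (a point): centre line of the fixed end's face (the side towards the stop), at bed height: x = 120, y = 0, z = 12 mm in the jig's frame; axes as the jig's
- bed_middle (a point): where the middle of the carton's underside comes to lie: x = 77.5, y = 0, z = 12 mm in the jig's frame; axes as the jig's. The bed lies between two blue lips with inner faces at y = +-27.5 mm, 6 mm thick, rising 8 mm above the bed and running from x = 58 to 120 mm of the jig.
- stop (a joint): travel of the sliding stop along the jig's +x, in m: 0 is farthest from the fixed end, range 0 to 0.095; with the carton snug it reads about 0.074. With the lever open it slides with a push of 3 to 5 N and stays where it is left; clamped, it resists about 30 N.
- stop_face (a point): middle of the black facing of the stop's upright blue face (52 mm wide, 8 mm thick), 28 mm above the worktop; the face's top edge is 42 mm above it. Axes as the jig's. A short white line is painted on top of the face, at its middle. The clamp's upright stud stands 40 mm behind this point (jig's -x); the stop's pale metal sole is 74 mm wide and reaches 80 mm behind this point.
- lever (a joint): angle (rad) of the U-shaped cam lever, hinged parallel to jig x: 0 is closed (lies to the jig's front, -y, 8 degrees above level); grows as it swings up over the nut; 2.86 is fully open (to the back, +y, 8 degrees above level). Stays where left (0.06 N m friction). In the last 1.4 rad of closing the cams bite (up to 3 N at the bar; more, the tighter the nut), then go over centre and stay.
- lever_pivot (a point): middle of the lever's hinge axis, on the axis of the nut and stud; 44 mm above the worktop with the nut at 0, sinking 1.27 mm per rad as the nut is tightened; axes as the jig's
- lever_bar (a point): middle of the red round crossbar, 13 mm in diameter, its axis parallel to the hinge and 73 mm from it; the arms at its two ends leave 47 mm free between them; their outer faces are 31 mm either side of the stud all the way to the hinge. It turns freely in a light pinch.
- nut (a joint): angle in rad of the wing nut on its upright axis: grows clockwise seen from above (tightening), range 0 to 3.2; at 2.4 its white end points in the jig's +x, straight at the white line on the stop's face. 0.12 N m of friction, stays where it is left.
- nut_grip (a point): middle of the black wing: 40 mm long, 9.5 mm thick, 14 mm high (this point is at half height, 25 mm above the lever pivot). Below the wing comes a round collar of 10 mm radius. It rides with the stop and sinks with the lever pivot.
- nut_white_end (a point): the end of the wing that is painted white, 20 mm from the nut's axis, at the height of nut_grip
- clamp_shoe: dark steel pressure shoe under the clamp's spring washers; it presses on the ground plate when the clamp is shut (about 42 N with nut and lever right). Origin: middle of its underside, under the stud.
- blue_box: the dark blue carton, 46 x 85 x 31 mm (its x, y, z), 0.16 kg: origin at the centre of its underside, long side along its y. Stands on the bench to the left or to the right of the jig.
- green_box: bystander: small green carton 61 x 60 x 35 mm; origin at the centre of its underside
- spray_can: bystander: spray can, 65 mm in diameter, 203 mm tall; origin at the centre of its underside
- black_tape: bystander: small roll of black tape lying flat, 53 mm in diameter, 19 mm tall; origin at the centre of its underside
- tape_measure: bystander: black tape measure 70 x 73 x 35 mm lying flat; origin at the centre of its underside
- cutter: bystander: green box knife 27 x 100 x 20 mm, lying; origin at the centre of its underside

How it is judged:
By the outcome, as a careful person would: the job done as asked, in the order asked, and still so for the second after the job is handed in, with the robot touching nothing.
It also fails if it takes over 72 s, if anything falls off the work surface, if the arm or the gripper's body presses on something with over 40 N, if the wrist force passes 120 N, or if a joint passes its speed limit or range.

## Working session

There is one attempt and no reset: what is moved stays moved. The work goes in short steps, Python scripts to look and compute and a tool call to move; the robot and the scene stay as the last step left them, time stands still between calls to the robot, and variables do not carry over. Pictures are saved under pics/ and viewed, at most 10 in all, crops included, and the job is handed in when it is done.

Besides the shell and the picture viewer there is one more tool, called after "Request:" in YAML: its name, and indented under it one key for each argument. jog_arm: Moves the arm, as the interface text tells. Scaled input: -1 to 1 covers 0.025 m each way for a shift and 4 degrees each way for a turn. Its arguments: {"type":"object","properties":{"dr":{"type":"array","items":{"type":"array","items":{"type":"number"}}},"translation":{"type":"array","items":{"type":"array","items":{"type":"number"}}},"jaw":{"type":"array","items":{"type":"number"}},"squeeze":{"type":"number"}},"required":["dr","translation","jaw"]}

```bash
mkdir -p pics; ls; python3 - <<'E'
from workcell import manip, optics
import cv2, numpy as np
for n in ("scene","top"):
    c=optics.camera(n); cv2.imwrite(f"pics/{n}0.png",cv2.resize(c["color"][:,:,::-1],(784,588),interpolation=cv2.INTER_CUBIC))
    np.savez(f"pics/{n}0.npz",**c); print(n,c["mtx"].round(1).tolist(),c["R"].round(3).tolist(),c["t"].round(3).tolist())
o=manip.get_obs(); print(o)
E
```

```text
pics
scene [[408.7, 0.0, 277.4], [0.0, 408.7, 210.0], [0.0, 0.0, 1.0]] [[-0.982, 0.187, 0.018], [0.138, 0.787, -0.601], [-0.126, -0.588, -0.799]] [0.458, 0.034, 1.179]
top [[531.7, 0.0, 274.9], [0.0, 531.7, 204.8], [0.0, 0.0, 1.0]] [[-0.027, -0.999, -0.017], [-0.983, 0.03, -0.18], [0.18, 0.012, -0.984]] [-0.009, 0.461, 1.232]
{'clock': 0.1, 'joint_pos': array([-1.33257266,  0.33282354, -0.06469791,  1.46083934,  0.02161924,
        1.34989057, -0.0885334 ]), 'joint_velocities': array([-0.00017205, -0.00167922, -0.00151058, -0.00148958, -0.00070346,
        0.00148705, -0.00082605]), 'tau': array([ 1.62274235e-03, -6.26747632e+01,  4.94099397e-02, -3.92425525e+01,
        1.62354915e-02,  7.05524697e-03, -3.68794019e-05]), 'position': array([0.16109868, 0.6035447 , 0.2305948 ]), 'ee_rot': array([ 1.30048566e-01,  9.91507423e-01, -6.30782842e-04, -4.47910439e-05]), 'ft_force': array([1.27778307, 0.48301785, 0.57947982]), 'torque': array([ 0.00833424,  0.02682715, -0.07789421]), 'grasp_force': 0.0, 'grip_width': 0.9976692550177351}
```

View pics/scene0.png

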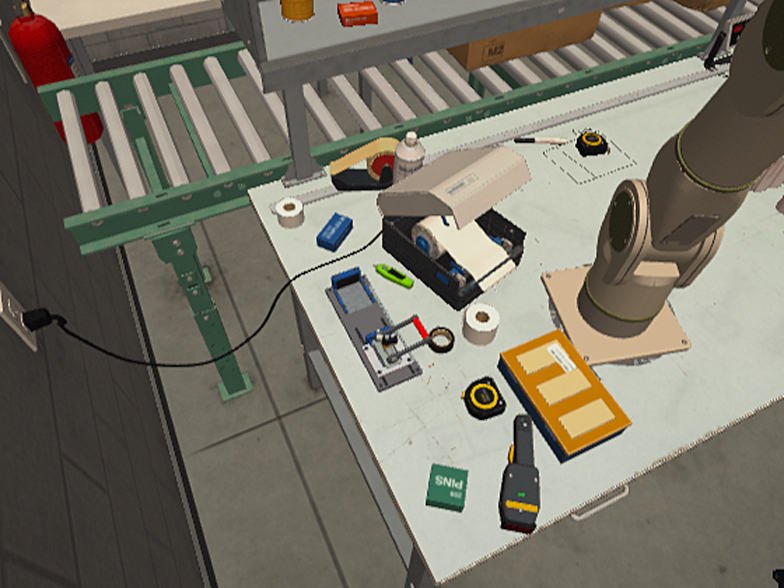

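View pics/top0.png

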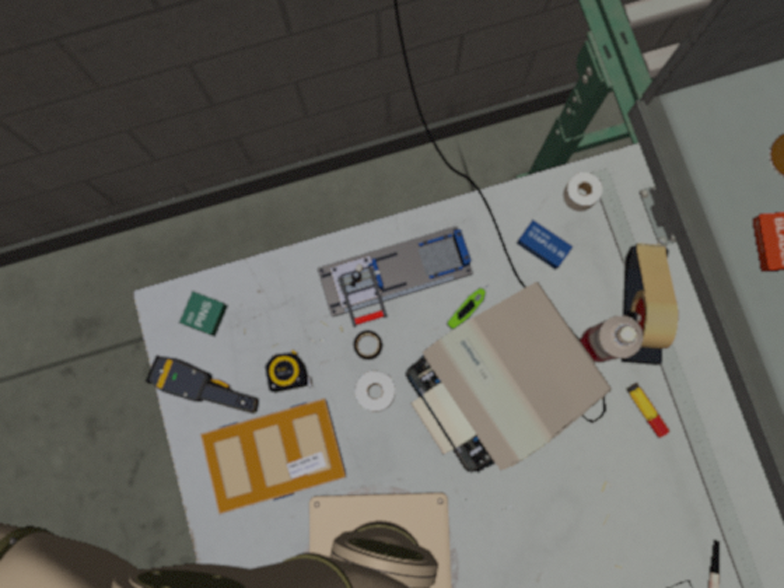

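```bash
cat > h.py <<'E'
import numpy as np, cv2
from scipy.spatial.transform import Rotation as Rt
from workcell import manip, optics
def cam(name,tag,box=None,s=1.4):
    c=optics.camera(name); np.savez(f"pics/{tag}.npz",**c)
    im=c["color"][:,:,::-1]
    if box: im=im[box[1]:box[3],box[0]:box[2]]
    cv2.imwrite(f"pics/{tag}.png",cv2.resize(im,None,fx=s,fy=s,interpolation=cv2.INTER_CUBIC)); return c
def ray(c,u,v):
    d=c["R"].T@np.linalg.inv(c["mtx"])@np.array([u,v,1.]); return -c["R"].T@c["t"],d/np.linalg.norm(d)
def plane(c,u,v,z):
    o,d=ray(c,u,v); return o+d*(z-o[2])/d[2]
def tri(c1,p1,c2,p2):
    A=np.zeros((3,3));b=np.zeros(3);L=[]
    for c,p in((c1,p1),(c2,p2)):
        o,d=ray(c,*p);M=np.eye(3)-np.outer(d,d);A+=M;b+=M@o;L.append((o,d))
    X=np.linalg.solve(A,b); return X,[np.linalg.norm((np.eye(3)-np.outer(d,d))@(X-o)) for o,d in L]
def proj(c,X):
    q=c["mtx"]@(c["R"]@np.asarray(X)+c["t"]); return q[:2]/q[2]
def tool(): o=manip.get_obs(); return o["position"],Rt.from_quat(o["ee_rot"])
E
python3 - <<'E'
from h import *
t=dict(np.load("pics/top0.npz")); s=dict(np.load("pics/scene0.npz"))
for n,pts,z in (("plate",[(320,265),(462,229),(472,270),(332,315)],.012),("box",[(518,247),(533,221),(573,241),(557,269)],.031),("bar",[(356,323),(383,316)],.05),("can",[(625,333)],.2),("green",[(180,319),(196,292),(228,304),(212,334)],.035),("printer",[(428,350),(540,284),(608,388),(505,466)],.1)):
    print(n,[plane(t,u/1.4,v/1.4,z)[:2].round(3).tolist() for u,v in pts])
p,R=tool();print(p,R.as_matrix().round(3).tolist())
# views of jig from both
a=t["color"][150:240,215:350,::-1]; b=s["color"][180:290,215:350,::-1]
cv2.imwrite("pics/jig2.png",np.vstack([cv2.resize(a,None,fx=3,fy=3,interpolation=3),cv2.resize(b,None,fx=3,fy=3,interpolation=3)]))
E
```

```text
plate [[0.508, 0.091], [0.566, -0.161], [0.491, -0.175], [0.419, 0.072]]
box [[0.526, -0.255], [0.571, -0.284], [0.533, -0.351], [0.485, -0.32]]
bar [[0.398, 0.028], [0.409, -0.018]]
can [[0.352, -0.375]]
green [[0.416, 0.331], [0.462, 0.304], [0.44, 0.248], [0.389, 0.275]]
printer [[0.345, -0.089], [0.447, -0.275], [0.276, -0.372], [0.16, -0.202]]
[0.16109868 0.6035447  0.2305948 ] [[-0.966, 0.258, -0.0], [0.258, 0.966, -0.001], [-0.0, -0.001, -1.0]]
```

Request:
jog_arm:
  translation:
    - [-0.85,-1,0]
    - [-0.85,-1,0]
    - [-0.85,-1,0]
    - [-0.85,-1,0]
    - [-0.85,-1,0]
    - [-0.85,-1,0]
    - [-0.85,-1,0]
    - [-0.85,-1,0]
    - [-0.85,-1,0]
    - [-0.85,-1,0]
  dr:
    - [0,0,0]
    - [0,0,0]
    - [0,0,0]
    - [0,0,0]
    - [0,0,0]
    - [0,0,0]
    - [0,0,0]
    - [0,0,0]
    - [0,0,0]
    - [0,0,0]
  jaw: [1,1,1,1,1,1,1,1,1,1]

```text
clock: 1.1
position: [0.3023, 0.3061, 0.2311]
ee_rot: [0.13, 0.992, -0.0, -0.0]
ft_force: [-0.2, -0.1, 0.7]
grip_width: 0.998
grasp_force: 0.0
```

Request:
jog_arm:
  translation:
    - [-0.85,-1,0]
    - [-0.85,-1,0]
    - [-0.85,-1,0]
    - [-0.85,-1,0]
    - [-0.85,-1,0]
    - [-0.85,-1,0]
    - [-0.85,-1,0]
    - [-0.85,-1,0]
    - [-0.85,-1,0]
    - [-0.85,-1,0]
  dr:
    - [0,0,0]
    - [0,0,0]
    - [0,0,0]
    - [0,0,0]
    - [0,0,0]
    - [0,0,0]
    - [0,0,0]
    - [0,0,0]
    - [0,0,0]
    - [0,0,0]
  jaw: [1,1,1,1,1,1,1,1,1,1]

```text
clock: 2.1
position: [0.443, 0.0098, 0.2312]
ee_rot: [0.13, 0.992, 0.0, -0.0]
ft_force: [0.4, 0.5, 0.4]
grip_width: 0.997
grasp_force: 0.0
```

Request:
jog_arm:
  translation:
    - [0,0,0]
    - [0,0,0]
    - [0,0,0]
    - [0,0,0]
    - [0,0,0]
    - [0,0,0]
    - [0,0,0]
    - [0,0,0]
  dr:
    - [0,0,1]
    - [0,0,1]
    - [0,0,1]
    - [0,0,1]
    - [0,0,1]
    - [0,0,1]
    - [0,0,1]
    - [0,0,1]
  jaw: [1,1,1,1,0.5,0.4,0.4,0.4]

```text
clock: 2.9
position: [0.4426, 0.0111, 0.231]
ee_rot: [0.4, 0.917, -0.0, -0.0]
ft_force: [-0.3, 0.2, -1.2]
grip_width: 0.401
grasp_force: 0.0
```

Request:
jog_arm:
  translation:
    - [0,0,0]
    - [0,0,0]
    - [0,0,0]
    - [0,0,0]
    - [0,0,0]
    - [0,0,0]
    - [0,0,0]
    - [0,0,0]
  dr:
    - [0,0,1]
    - [0,0,1]
    - [0,0,1]
    - [0,0,1]
    - [0,0,1]
    - [0,0,1]
    - [0,0,1]
    - [0,0,0]
  jaw: [0.4,0.4,0.4,0.4,0.4,0.4,0.4,0.4]

```text
clock: 3.7
position: [0.4426, 0.0111, 0.2311]
ee_rot: [0.609, 0.793, -0.0, -0.0]
ft_force: [-0.4, -0.8, -0.4]
grip_width: 0.402
grasp_force: 0.0
```

```bash
python3 - <<'E'
from h import *
c=cam("wrist","w1")
p,R=tool();print(p,R.as_matrix().round(3).tolist(),manip.get_obs()["joint_pos"].round(2),(-c["R"].T@c["t"]).round(3),c["R"].round(3).tolist())
E
```

```text
[0.44266703 0.01114408 0.23107763] [[-0.261, 0.965, -0.0], [0.965, 0.261, 0.0], [0.0, -0.0, -1.0]] [-0.67 -0.11  0.51  1.94  0.06  1.31  0.09] [0.424 0.081 0.375] [[0.966, 0.259, 0.0], [0.247, -0.924, 0.293], [0.076, -0.283, -0.956]]
```

View pics/w1.png

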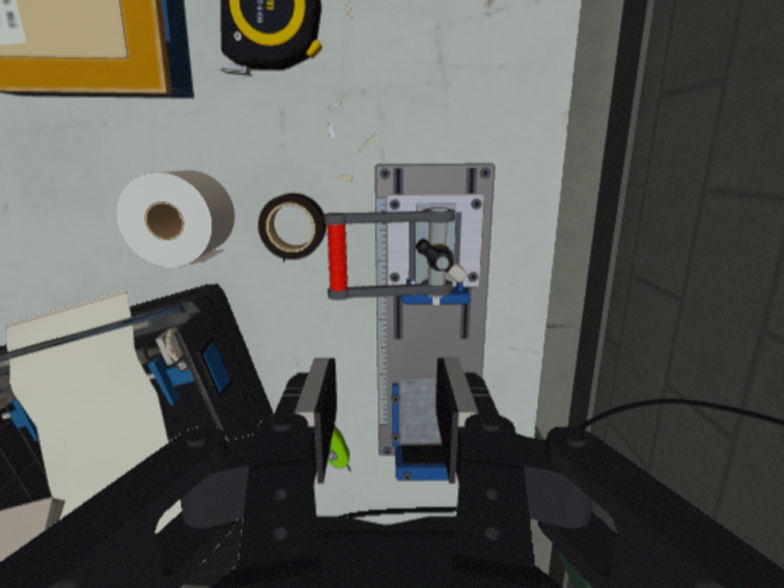

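```bash
python3 - <<'E'
from h import *
t=dict(np.load("pics/top0.npz")); w=dict(np.load("pics/w1.npz"))
P=lambda u,v,z:plane(w,u/1.4,v/1.4,z)
A,B,C,D=P(376,164,.012),P(495,164,.012),P(378,456,.012),P(393,388,.02)
E=P(450,478,.012)
print("plate",A,B,C); 
print("len",np.linalg.norm(C-A),np.linalg.norm(B-A),"yaw",np.degrees(np.arctan2(*(C-A)[1::-1])),np.degrees(np.arctan2(*(B-A)[1::-1])))
for n,pw,pt in(("bar",(338,258),(370,319.5)),("nut",(439,257),(353,279)),("tape",(292,226),(368,345))):
    print(n,*tri(w,np.array(pw)/1.4,t,np.array(pt)/1.4))
print("bar ends",P(338,224,.054),P(338,290,.054))
print("white",P(457,274,.067),"nut",P(439,257,.072),"blk",P(424,245,.067),"line",P(436,300,.042),"face",P(404,299,.042),P(469,298,.042))
print("screws",P(385,173,.012),P(486,173,.012),P(387,450,.012))
im=w["color"][:,:,::-1][105:345,215:375]
cv2.imwrite("pics/w1c.png",cv2.resize(im[30:130],None,fx=5,fy=5,interpolation=3))
E
```

```text
plate [0.41865287 0.07230341 0.012     ] [0.50613653 0.09572692 0.012     ] [ 0.48624473 -0.17919094  0.012     ]
len 0.2604190277976627 0.09056517516625126 yaw -74.95661340556012 14.989204853577661
bar [0.40666086 0.00298538 0.04397989] [np.float64(0.0027255500106556987), np.float64(0.0027255500106556666)]
nut [0.4701877  0.02935681 0.08571403] [np.float64(0.003174809286922829), np.float64(0.0031748092869228065)]
tape [0.36537916 0.00952364 0.00913245] [np.float64(0.0008475614063322919), np.float64(0.0008475614063323269)]
bar ends [0.40379122 0.02745541 0.054     ] [ 0.41481845 -0.01937527  0.054     ]
white [0.4921389  0.01726421 0.067     ] nut [0.47574001 0.02644572 0.072     ] blk [0.46432393 0.0308688  0.067     ] line [ 0.48840867 -0.0115713   0.042     ] face [ 0.46464828 -0.0171046   0.042     ] [ 0.51219496 -0.00355069  0.042     ]
screws [0.42698027 0.06767222 0.012     ] [0.50164282 0.08766266 0.012     ] [ 0.49261927 -0.17076896  0.012     ]
```

View pics/w1c.png

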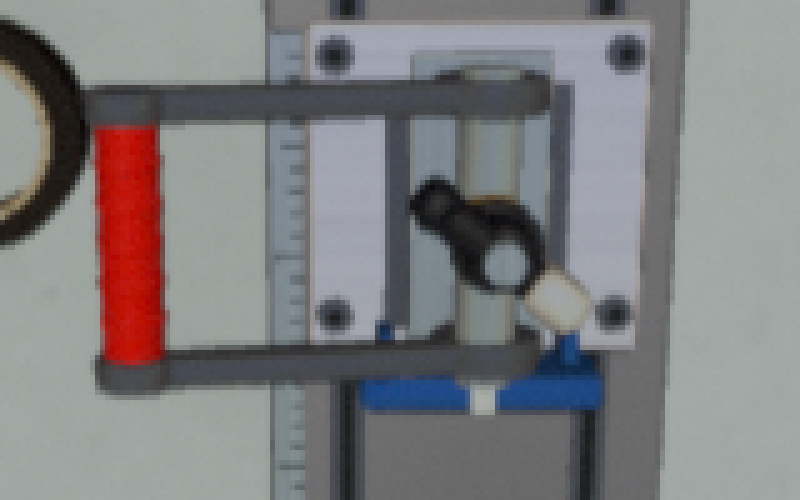

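Request:
jog_arm:
  translation:
    - [0,-0.5,1]
    - [0,-0.5,1]
    - [0.1,-0.36,1]
    - [0,0,1]
    - [0,0,0]
  dr:
    - [0,0,0]
    - [0,0,0]
    - [0,0,0]
    - [0,0,0]
    - [0,0,0]
  jaw: [0.4,0.4,0.4,0.4,0.4]

```text
clock: 4.25
position: [0.4073, 0.0045, 0.129]
ee_rot: [0.608, 0.794, -0.002, -0.001]
ft_force: [0.3, 0.4, 0.7]
grip_width: 0.398
grasp_force: 0.0
```

```bash
python3 - <<'E'
from h import *
c=cam("wrist","w2")
for X in ([.4092,.0045,.053],[.4788,.0237,.067],[.4884,-.0116,.042]): print(proj(c,X)*1.4)
E
```

```text
[390.02721864 305.31009705]
[542.14628895 314.16226851]
[520.97529244 361.70407194]
```

View pics/w2.png

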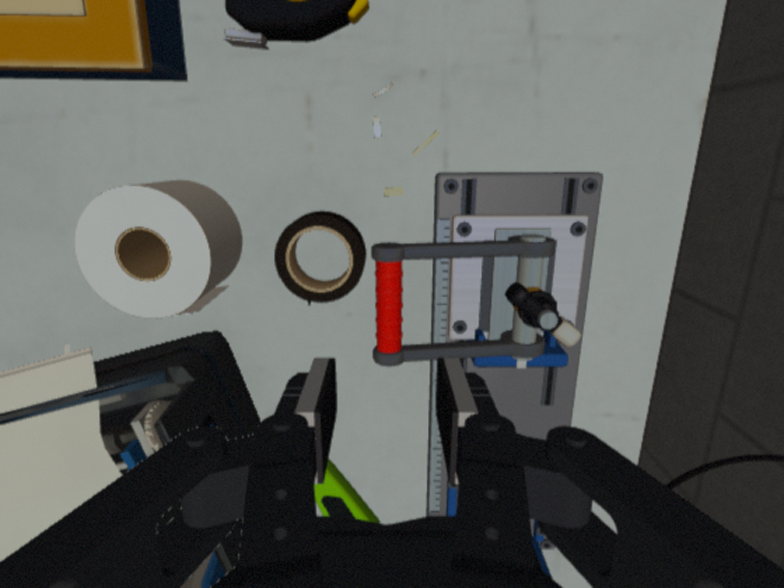

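Request:
jog_arm:
  translation:
    - [0,0.06,0.9]
    - [0,0,0.95]
    - [0,0,0.95]
    - [0,0,0.95]
    - [0,0,0]
    - [0,0,0]
  dr:
    - [0,0,0]
    - [0,0,0]
    - [0,0,0]
    - [0,0,0]
    - [0,0,0]
    - [0,0,0]
  jaw: [0.4,0.4,0.4,0.4,0.4,0.4]
  squeeze: 20

```text
clock: 4.9
position: [0.4117, 0.0053, 0.0388]
ee_rot: [0.608, 0.794, 0.0, 0.0]
ft_force: [0.3, 0.6, 0.4]
grip_width: 0.401
grasp_force: 0.0
```

Request:
jog_arm:
  translation:
    - [0,0,0]
    - [0,0,0]
    - [0,0,0]
    - [0,0,0]
    - [0,0,0]
    - [0,0,0]
  dr:
    - [0,0,0]
    - [0,0,0]
    - [0,0,0]
    - [0,0,0]
    - [0,0,0]
    - [0,0,0]
  jaw: [0.2,0.1,0.1,0.1,0.1,0.1]
  squeeze: 20

```text
clock: 5.5
position: [0.4083, 0.0047, 0.0379]
ee_rot: [0.608, 0.794, -0.002, -0.002]
ft_force: [-14.1, -2.6, 10.5]
grip_width: 0.137
grasp_force: 23.0
```

```bash
python3 - <<'E'
from h import *
a=dict(np.load("pics/w1.npz"));b=dict(np.load("pics/w2.npz"))
for p,q in(((338,258),(389,304)),((440.5,259.5),(540.5,312.5)),((436,300),(521,363))): print(tri(a,np.array(p)/1.4,b,np.array(q)/1.4))
f=np.radians(8+8.2*np.arange(21)); y=-73*np.cos(f); z=73*np.sin(f)
print(np.c_[np.diff(y),-np.diff(z)].round(1).tolist(), (np.c_[np.diff(y),-np.diff(z)]/25).round(2).tolist())
print(tool()[0])
E
```

```text
(array([0.40911695, 0.0018319 , 0.04412452]), [np.float64(0.0004243345293711782), np.float64(0.0004243345293711981)])
(array([0.47835757, 0.0238981 , 0.0655748 ]), [np.float64(3.244334566225228e-05), np.float64(3.244334566229488e-05)])
(array([ 0.4879329 , -0.01131408,  0.04393812]), [np.float64(0.0002951825044185222), np.float64(0.00029518250441847775)])
[[2.2, -10.2], [3.6, -9.8], [5.0, -9.2], [6.2, -8.4], [7.4, -7.4], [8.3, -6.3], [9.2, -5.0], [9.8, -3.7], [10.2, -2.2], [10.4, -0.7], [10.4, 0.7], [10.2, 2.2], [9.8, 3.7], [9.2, 5.0], [8.3, 6.3], [7.4, 7.4], [6.2, 8.4], [5.0, 9.2], [3.6, 9.8], [2.2, 10.2]] [[0.09, -0.41], [0.14, -0.39], [0.2, -0.37], [0.25, -0.33], [0.29, -0.3], [0.33, -0.25], [0.37, -0.2], [0.39, -0.15], [0.41, -0.09], [0.42, -0.03], [0.42, 0.03], [0.41, 0.09], [0.39, 0.15], [0.37, 0.2], [0.33, 0.25], [0.29, 0.3], [0.25, 0.33], [0.2, 0.37], [0.14, 0.39], [0.09, 0.41]]
[0.40833533 0.00465971 0.03791281]
```

Request:
jog_arm:
  translation:
    - [0,-0.02,-0.41]
    - [0,0.14,-0.39]
    - [0,0.2,-0.37]
    - [0,0.25,-0.33]
    - [0,0.29,-0.3]
  dr:
    - [0,0,0]
    - [0,0,0]
    - [0,0,0]
    - [0,0,0]
    - [0,0,0]
  jaw: [0.1,0.1,0.1,0.1,0.1]

```text
clock: 6.0
position: [0.4275, 0.0097, 0.0827]
ee_rot: [0.609, 0.793, -0.003, -0.004]
ft_force: [-24.9, -6.5, 16.2]
grip_width: 0.139
grasp_force: 22.5
```

Request:
jog_arm:
  translation:
    - [0,0.33,-0.25]
    - [0,0.37,-0.2]
    - [0,0.39,-0.15]
    - [0,0.41,-0.09]
    - [0,0.42,-0.03]
  dr:
    - [0,0,0]
    - [0,0,0]
    - [0,0,0]
    - [0,0,0]
    - [0,0,0]
  jaw: [0.1,0.1,0.1,0.1,0.1]

```text
clock: 6.5
position: [0.4791, 0.0237, 0.1024]
ee_rot: [0.608, 0.794, 0.001, 0.0]
ft_force: [-3.1, -0.9, -0.5]
grip_width: 0.139
grasp_force: 21.8
```

Request:
jog_arm:
  translation:
    - [0,0.42,0.03]
    - [0,0.41,0.09]
    - [0,0.39,0.15]
    - [0,0.37,0.2]
    - [0,0.33,0.25]
  dr:
    - [0,0,0]
    - [0,0,0]
    - [0,0,0]
    - [0,0,0]
    - [0,0,0]
  jaw: [0.1,0.1,0.1,0.1,0.1]

```text
clock: 7.0
position: [0.525, 0.036, 0.0819]
ee_rot: [0.608, 0.794, -0.0, -0.0]
ft_force: [-0.8, 0.8, 3.9]
grip_width: 0.14
grasp_force: 23.2
```

Request:
jog_arm:
  translation:
    - [0,0.29,0.3]
    - [0,0.25,0.33]
    - [0,0.2,0.37]
    - [0,0.14,0.39]
    - [0,0.09,0.41]
    - [0,0,0.1]
    - [0,0,0]
  dr:
    - [0,0,0]
    - [0,0,0]
    - [0,0,0]
    - [0,0,0]
    - [0,0,0]
    - [0,0,0]
    - [0,0,0]
  jaw: [0.1,0.1,0.1,0.1,0.1,0.1,0.1]

```text
clock: 7.7
position: [0.5481, 0.0421, 0.0349]
ee_rot: [0.608, 0.794, 0.0, 0.0]
ft_force: [-2.3, 1.9, 4.2]
grip_width: 0.138
grasp_force: 24.4
```

Request:
jog_arm:
  translation:
    - [0,0,0.12]
    - [0,0,0.12]
    - [0,0,0]
  dr:
    - [0,0,0]
    - [0,0,0]
    - [0,0,0]
  jaw: [0.1,0.1,0.1]

```text
clock: 8.0
position: [0.5488, 0.0421, 0.0308]
ee_rot: [0.609, 0.794, 0.001, 0.0]
ft_force: [-10.2, 0.1, 26.7]
grip_width: 0.144
grasp_force: 26.6
```

Request:
jog_arm:
  translation:
    - [0,0,0]
    - [0,0,0]
    - [0,0,0]
    - [0,0,-0.8]
    - [0,0,-1]
    - [0,0,-1]
    - [0,-0.5,-1]
    - [0,-1,0]
    - [0,-1,0]
  dr:
    - [0,0,0]
    - [0,0,0]
    - [0,0,0]
    - [0,0,0]
    - [0,0,0]
    - [0,0,-1]
    - [0,0,-1]
    - [0,0,-1]
    - [0,0,-1]
  jaw: [0.2,0.4,0.4,0.4,0.4,0.4,0.4,0.4,0.4]

```text
clock: 8.9
position: [0.4905, 0.0167, 0.1245]
ee_rot: [0.491, 0.871, 0.0, 0.001]
ft_force: [0.3, -0.2, 0.5]
grip_width: 0.402
grasp_force: 0.0
```

```bash
python3 - <<'E'
from h import *
c=cam("wrist","w3"); print(tool()[0], np.degrees(tool()[1].as_euler('xyz')))
E
```

```text
[0.48709118 0.01418527 0.12368039] [-1.79905665e+02 -4.78627394e-02  1.21345338e+02]
```

View pics/w3.png

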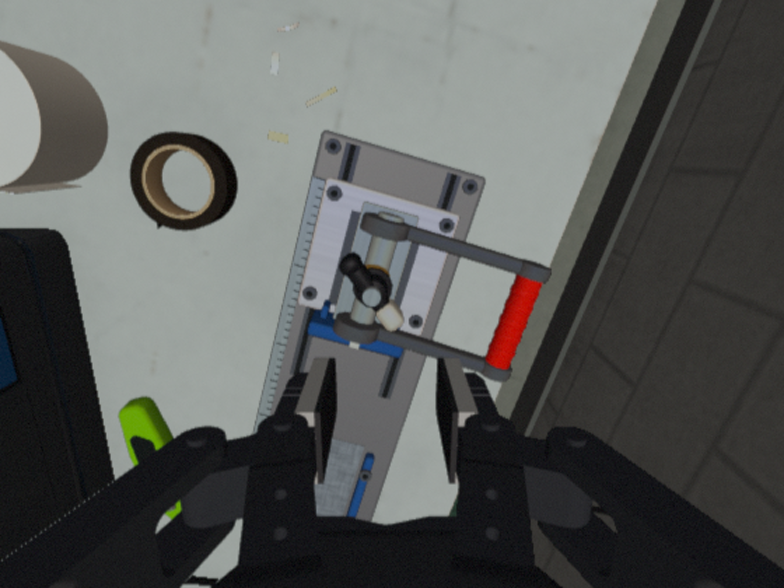

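```bash
python3 - <<'E'
from h import *
c=dict(np.load("pics/w3.npz")); w=dict(np.load("pics/w1.npz"));b=dict(np.load("pics/w2.npz"))
for n,cc,p,q in(("w3",c,(390,318),(350,264)),("w1",w,(457,274),(424,245)),("w2",b,(568,333),(514,293))):
    W=plane(cc,p[0]/1.4,p[1]/1.4,.066);B=plane(cc,q[0]/1.4,q[1]/1.4,.066)
    print(n,W,B,(W+B)/2,np.linalg.norm(W-B),np.degrees(np.arctan2(*(W-B)[1::-1]))+75)
L=plane(c,354/1.4,345/1.4,.042);print(L)
o,R=tool(); N=np.array([.4783,.0239,.1]); print("to nut, tool axes mm",R.inv().apply(N-o)*1000)
E
```

```text
w3 [0.49228659 0.01678917 0.066     ] [0.46328397 0.029568   0.066     ] [0.47778528 0.02317859 0.066     ] 0.0316930606202837 51.22125470053939
w1 [0.49236052 0.01705617 0.066     ] [0.46445536 0.03070487 0.066     ] [0.47840794 0.02388052 0.066     ] 0.03106420546261197 48.93626637064305
w2 [0.49472868 0.01767218 0.066     ] [0.46269352 0.02988676 0.066     ] [0.4787111  0.02377947 0.066     ] 0.03428479737799454 54.12881777432426
[ 0.48860643 -0.01358457  0.042     ]
to nut, tool axes mm [12.85018288 -2.41552356 23.69514096]
```

Request:
jog_arm:
  translation:
    - [0.51,-0.1,0]
    - [0,0,0]
    - [0,0,0]
    - [0,0,0]
    - [0,0,0]
    - [0,0,0]
    - [0,0,0]
    - [0,0,0]
    - [0,0,0]
    - [0,0,0]
  dr:
    - [0,0,0]
    - [0,0,-0.97]
    - [0,0,-0.97]
    - [0,0,-0.97]
    - [0,0,-0.97]
    - [0,0,-0.97]
    - [0,0,-0.97]
    - [0,0,-0.97]
    - [0,0,-0.97]
    - [0,0,-0.97]
  jaw: [0.4,0.4,0.4,0.4,0.4,0.4,0.4,0.4,0.4,0.4]

```text
clock: 9.95
position: [0.482, 0.0263, 0.1238]
ee_rot: [0.207, 0.978, -0.0, -0.0]
ft_force: [0.1, 0.3, -0.5]
grip_width: 0.398
grasp_force: 0.0
```

```bash
python3 - <<'E'
from h import *
o,R=tool(); N=np.array([.4783,.0238,.0625]); print(o,"to nut, tool mm",R.inv().apply(N-o)*1000,"yaw vs jig",np.degrees(R.as_euler('xyz')[2])-105)
E
```

```text
[0.48196903 0.02634758 0.12380009] to nut, tool mm [ 2.32296293 -3.81327114 61.30021134] yaw vs jig 51.10757015500013
```

Request:
jog_arm:
  translation:
    - [0.09,-0.15,0.45]
    - [0,0,0.8]
    - [0,0,0.8]
    - [0,0,0.4]
    - [0,0,0]
    - [0,0,0]
  dr:
    - [0,0,0]
    - [0,0,0]
    - [0,0,0]
    - [0,0,0]
    - [0,0,0]
    - [0,0,0]
  jaw: [0.4,0.4,0.4,0.4,0.4,0.4]

```text
clock: 10.55
position: [0.4784, 0.0238, 0.063]
ee_rot: [0.209, 0.978, -0.0, 0.0]
ft_force: [-0.4, 0.3, 0.7]
grip_width: 0.399
grasp_force: 0.0
```

Request:
jog_arm:
  translation:
    - [0,0,0]
    - [0,0,0]
    - [0,0,0]
    - [0,0,0]
    - [0,0,0]
    - [0,0,0]
  dr:
    - [0,0,0]
    - [0,0,0]
    - [0,0,0]
    - [0,0,0]
    - [0,0,0]
    - [0,0,0]
  jaw: [0.2,0.05,0.05,0.05,0.05,0.05]
  squeeze: 35

```text
clock: 11.15
position: [0.4795, 0.0242, 0.0637]
ee_rot: [0.208, 0.978, 0.001, 0.001]
ft_force: [3.3, 0.2, 5.7]
grip_width: 0.094
grasp_force: 38.7
```

Request:
jog_arm:
  translation:
    - [0,0,0]
    - [0,0,0]
    - [0,0,0.02]
    - [0,0,0]
    - [0,0,0]
    - [0,0,0]
    - [0,0,0]
  dr:
    - [0,0,0.98]
    - [0,0,0.98]
    - [0,0,0.98]
    - [0,0,0.98]
    - [0,0,0.98]
    - [0,0,0.98]
    - [0,0,0.98]
  jaw: [0.05,0.05,0.05,0.05,0.05,0.05,0.05]

```text
clock: 11.85
position: [0.4789, 0.0235, 0.063]
ee_rot: [0.436, 0.9, 0.0, 0.001]
ft_force: [0.6, -1.4, 9.5]
grip_width: 0.099
grasp_force: 39.0
```

Request:
jog_arm:
  translation:
    - [0,0,0]
    - [0,0,0]
    - [0,0,0.02]
    - [0,0,0]
    - [0,0,0]
    - [0,0,0]
    - [0,0,0]
    - [0,0,0]
  dr:
    - [0,0,0.98]
    - [0,0,0.98]
    - [0,0,0.98]
    - [0,0,0.98]
    - [0,0,0.98]
    - [0,0,0.98]
    - [0,0,0]
    - [0,0,0]
  jaw: [0.05,0.05,0.05,0.05,0.05,0.05,0.05,0.05]

```text
clock: 12.65
position: [0.4783, 0.0232, 0.0625]
ee_rot: [0.609, 0.793, -0.0, -0.0]
ft_force: [-2.9, -2.8, 12.6]
grip_width: 0.096
grasp_force: 39.6
```

```bash
python3 - <<'E'
from h import *
o,R=tool(); print(o,"yaw vs jig",np.degrees(R.as_euler('xyz')[2])-105,manip.get_obs()["torque"])
E
```

```text
[0.47828727 0.02323547 0.06247064] yaw vs jig -0.03804439398180648 [-0.54023595  0.70268319 -0.01585809]
```

Request:
jog_arm:
  translation:
    - [0,0,0]
    - [0,0,0]
    - [0,0,0]
    - [0,0,-0.8]
    - [0,0,-1]
    - [0,0,-1]
    - [0,0,-1]
    - [0,0,0]
  dr:
    - [0,0,0]
    - [0,0,0]
    - [0,0,0]
    - [0,0,0]
    - [0,0,0]
    - [0,0,0]
    - [0,0,0]
    - [0,0,0]
  jaw: [0.2,0.4,0.4,0.4,0.6,0.9,1,1]

```text
clock: 13.45
position: [0.4799, 0.0241, 0.1596]
ee_rot: [0.609, 0.793, 0.002, 0.001]
ft_force: [0.4, -0.6, 0.9]
grip_width: 0.999
grasp_force: 0.0
```

```bash
python3 - <<'E'
from h import *
c=cam("wrist","w4"); t=dict(np.load("pics/top0.npz"));print(-t["R"].T@t["t"])
for z in (.3,.5): print([plane(t,u/1.4,v/1.4,z) for u,v in((640,100),(690,270))])
print(proj(c,[.4783,.0238,.066]), tool()[0])
E
```

```text
[ 0.23065527 -0.03728669  1.29405476]
[array([ 0.67058503, -0.39328284,  0.3       ]), array([ 0.42364166, -0.43887515,  0.3       ])]
[array([ 0.58207285, -0.32165778,  0.5       ]), array([ 0.38481354, -0.35807709,  0.5       ])]
[272.78804564 210.10783548] [0.47901638 0.0241054  0.15787171]
```

Request:
jog_arm:
  translation:
    - [-1,0,-0.5]
    - [-1,0,-0.5]
    - [-1,0,-0.5]
    - [-1,0,-0.5]
    - [-1,-0.2,0]
    - [-1,-0.2,0]
    - [-1,-0.2,0]
    - [-1,-0.2,0]
    - [-1,-0.2,0]
    - [0,0,0]
  dr:
    - [0,0,0]
    - [0,0,0]
    - [0,0,0]
    - [0,0,0]
    - [0,0,0]
    - [0,0,0]
    - [0,0,0]
    - [0,0,0]
    - [0,0,0]
    - [0,0,0]
  jaw: [1,1,1,1,1,1,1,1,1,1]

```text
clock: 14.5
position: [0.5112, -0.2035, 0.2056]
ee_rot: [0.611, 0.792, -0.001, -0.0]
ft_force: [0.0, -0.5, 0.9]
grip_width: 0.999
grasp_force: 0.0
```

```bash
python3 - <<'E'
from h import *
c=cam("wrist","w5"); w=np.load("pics/w4.npz")["color"]
p=proj(dict(np.load("pics/w4.npz")),[.4783,.0238,.066]).astype(int); print(p)
cr=w[max(p[1]-50,0):p[1]+50,p[0]-50:p[0]+50,::-1]; cr=cv2.resize(cr,(235,235),interpolation=3)
im=cv2.resize(c["color"][:,:,::-1],(560,420)); out=np.zeros((420,800,3),np.uint8); out[:,:560]=im; out[:235,562:797]=cr
cv2.imwrite("pics/comp1.png",out)
E
```

```text
[272 210]
```

View pics/comp1.png

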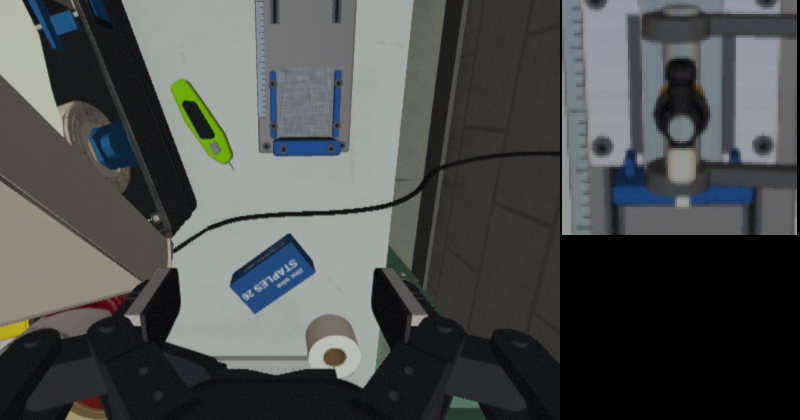

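```bash
python3 - <<'E'
from h import *
from scipy.optimize import minimize
V=[]
for tag in("w5","top0"):
    c=dict(np.load(f"pics/{tag}.npz")); hsv=cv2.cvtColor(c["color"],cv2.COLOR_RGB2HSV)
    m=cv2.inRange(hsv,(100,110,30),(125,255,255)); 
    n,l,s,ce=cv2.connectedComponentsWithStats(cv2.morphologyEx(m,cv2.MORPH_CLOSE,np.ones((5,5))))
    g=proj(c,[.53,-.30,.02]); k=1+np.argmin([np.hypot(*(ce[i]-g))+(1e3 if s[i,4]<150 else 0) for i in range(1,n)])
    h=cv2.convexHull(np.argwhere(l==k)[:,::-1].astype(np.int32)); print(tag,s[k],ce[k],cv2.minAreaRect(h))
    f=np.zeros(m.shape,np.uint8); cv2.fillConvexPoly(f,h,255); V.append((c,cv2.resize(f,None,fx=4,fy=4,interpolation=0)>0))
def hull(c,q):
    x,y,a,hh=q; R=np.array([[np.cos(a),-np.sin(a)],[np.sin(a),np.cos(a)]])
    P=[[*(R@[sx*.023,sy*.0425]+[x,y]),z] for sx in(-1,1) for sy in(-1,1) for z in(0,hh)]
    return cv2.convexHull(np.array([(proj(c,p)+.5)*4 for p in P]).astype(np.float32))
def cost(q,vs):
    t=0
    for c,m in vs:
        f=np.zeros(m.shape,np.uint8); cv2.fillConvexPoly(f,np.round(hull(c,q)).astype(np.int32),1); t+=1-(m&(f>0)).sum()/(m|(f>0)).sum()
    return t
for vs in (V[:1],V[1:],V):
    best=min((minimize(cost,[.529,-.302,a,.031],args=(vs,),method="Nelder-Mead",options=dict(initial_simplex=np.array([.529,-.302,a,.031])+np.vstack([np.zeros(4),np.diag([.01,.01,.15,.008])]))) for a in(-.5,-.3)),key=lambda r:r.fun)
    print(best.x.round(4),np.degrees(best.x[2]),best.fun)
o,R=tool();print(o, proj(V[0][0],o))
E
```

```text
w5 [ 230  234   85   79 3350] [272.08746269 273.27014925] ((271.1891784667969, 274.3648681640625), (45.917816162109375, 80.55961608886719), 54.462318420410156)
top0 [371 158  37  33 617] [388.69367909 174.14910859] ((388.734375, 174.16305541992188), (33.37158203125, 18.84512710571289), 34.82448959350586)
[ 0.5335 -0.3071 -0.6472  0.025 ] -37.08101374475568 0.02082720683630579
[ 0.5365 -0.3057 -0.6529  0.0086] -37.40664539936507 0.05373961218836565
[ 0.5339 -0.3067 -0.6572  0.0246] -37.65404770940454 0.1711464916325368
[ 0.51151387 -0.2014774   0.20555973] [277.27169799 262.99495982]
```

```bash
python3 - <<'E'
from h import *
t=dict(np.load("pics/top0.npz")); s=dict(np.load("pics/scene0.npz"))
for a,b in (((640,103),(262,60)),((640,103),(268,90)),((655,243),(292,180))): print(tri(t,np.array(a)/1.4,s,np.array(b)/1.4))
# printer lid corner nearest: top (608,388)/(540,284) ; scene (440,218)?,(528,150)
for a,b in (((540,284),(378,205)),((608,388),(414,147))): print(tri(t,np.array(a)/1.4,s,np.array(b)/1.4))
print(manip.get_obs()["joint_pos"])
E
```

```text
(array([ 0.62514564, -0.35775994,  0.4023501 ]), [np.float64(0.0036900207899157227), np.float64(0.003690020789915821)])
(array([ 0.63608426, -0.37278472,  0.34309077]), [np.float64(0.01063577030890949), np.float64(0.01063577030890926)])
(array([ 0.57828505, -0.53195552, -0.04295036]), [np.float64(0.036102121827748655), np.float64(0.03610212182774855)])
(array([ 0.44187961, -0.27142886,  0.11321544]), [np.float64(0.002591289797033672), np.float64(0.002591289797033854)])
(array([ 0.30755053, -0.37013192,  0.15597691]), [np.float64(0.036014559085259835), np.float64(0.03601455908525982)])
[-0.39835821  0.22018575  0.79642147  1.73273993 -0.16324734  1.25924443
  0.69542757]
```

Request:
jog_arm:
  translation:
    - [0,0,0.85]
    - [0,0,0.85]
    - [0,0,0.85]
    - [0,0,0.5]
    - [0,0,0]
    - [0,0,0]
    - [0,0,0]
  dr:
    - [0,0,1]
    - [0,0,1]
    - [0,0,1]
    - [0,0,1]
    - [0,0,1]
    - [0,0,1]
    - [0,0,1]
  jaw: [1,1,1,1,1,1,1]

```text
clock: 15.25
position: [0.5121, -0.1985, 0.1295]
ee_rot: [0.783, 0.622, -0.0, -0.001]
ft_force: [-0.5, -0.7, 0.0]
grip_width: 1.002
grasp_force: 0.0
```

Request:
jog_arm:
  translation:
    - [0,0,0]
    - [0,0,0]
    - [0,0,0]
    - [0,0,0]
    - [0,0,0]
    - [0,0,0]
    - [0,0,0]
  dr:
    - [0,0,1]
    - [0,0,1]
    - [0,0,1]
    - [0,0,1]
    - [0,0,1]
    - [0,0,1]
    - [0,0,0]
  jaw: [1,1,1,1,1,1,1]

```text
clock: 15.95
position: [0.5123, -0.1985, 0.1297]
ee_rot: [0.895, 0.446, -0.0, -0.001]
ft_force: [0.9, -1.0, 0.1]
grip_width: 1.001
grasp_force: 0.0
```

```bash
python3 - <<'E'
from h import *
c=cam("wrist","w6",None,1.4); o,R=tool(); print(o,np.degrees(R.as_euler('xyz')[2]),manip.get_obs()["joint_pos"].round(2),"to box mm",R.inv().apply(np.array([.5335,-.307,.02])-o)*1000)
a=np.radians(-37.1); r=np.array([[np.cos(a),-np.sin(a)],[np.sin(a),np.cos(a)]])
im=cv2.resize(c["color"][:,:,::-1],None,fx=1.4,fy=1.4)
P=[proj(c,[*(r@[sx*.023,sy*.0425]+[.5335,-.307]),.031])*1.4 for sx,sy in((-1,-1),(-1,1),(1,1),(1,-1))]
cv2.polylines(im,[np.array(P).astype(int)],True,(0,255,255),1); cv2.imwrite("pics/w6o.png",im)
E
```

```text
[ 0.51229146 -0.1987608   0.12983082] 53.16535542703924 [-0.49  0.35  0.94  1.83 -0.31  1.12 -0.09] to box mm [-73.88533167  81.9967159  109.75349986]
```

View pics/w6o.png

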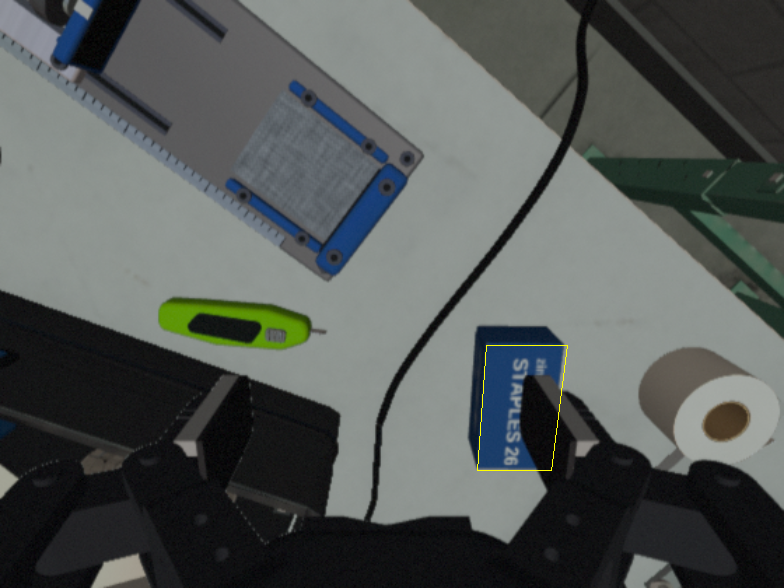

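Request:
jog_arm:
  translation:
    - [-0.6,0.66,0]
    - [-0.6,0.66,0]
    - [-0.6,0.66,0]
    - [-0.6,0.66,0]
    - [-0.56,0.64,0.5]
    - [0,0,0.9]
    - [0,0,0.9]
    - [0,0,0.5]
    - [0,0,0]
  dr:
    - [0,0,0]
    - [0,0,0]
    - [0,0,0]
    - [0,0,0]
    - [0,0,0]
    - [0,0,0]
    - [0,0,0]
    - [0,0,0]
    - [0,0,0]
  jaw: [0.8,0.76,0.76,0.76,0.76,0.76,0.76,0.76,0.76]

```text
clock: 16.9
position: [0.5326, -0.3073, 0.0587]
ee_rot: [0.895, 0.447, -0.001, -0.001]
ft_force: [0.3, 0.1, 0.7]
grip_width: 0.755
grasp_force: 0.0
```

```bash
python3 - <<'E'
from h import *
c=cam("wrist","w7"); o,R=tool(); o2=manip.get_obs(); print(o,R.inv().apply(np.array([.5335,-.307,.012])-o)*1000,o2["ft_force"],o2["grip_width"])
E
```

```text
[ 0.53317238 -0.3078608   0.06010754] [ 0.89771052 -0.18851964 48.10760806] [-0.51748949  0.36127373 -0.3138736 ] 0.7573564939418892
```

View pics/w7.png

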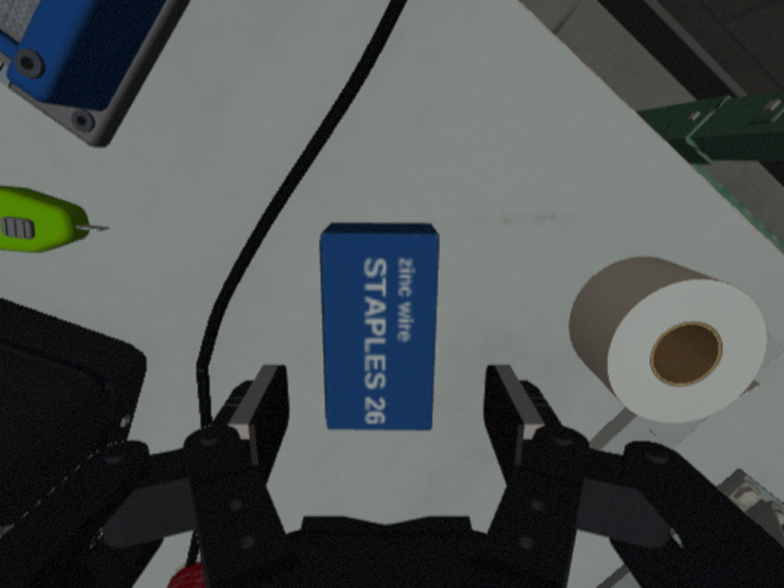

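```bash
python3 - <<'E'
from h import *
c=dict(np.load("pics/w7.npz")); P=[plane(c,u/1.4,v/1.4,.031) for u,v in((320,236),(439,234),(433,430),(326,430))]
m=np.mean(P,0);o,R=tool();print(m,[np.linalg.norm(P[i]-P[i-1]) for i in range(4)],R.inv().apply(m-o)*1000)
for a,b in((0,3),(1,2)): d=R.inv().apply(P[b]-P[a]); print(np.degrees(np.arctan2(d[1],-d[0])))
E
```

```text
[ 0.5328366  -0.30499372  0.031     ] [np.float64(0.08408498758967264), np.float64(0.0448273398642248), np.float64(0.08477933656778684), np.float64(0.0460515347317336)] [ 2.09825472 -1.95029731 29.10971087]
-0.6125425183678425
0.22453705656298417
```

Request:
jog_arm:
  translation:
    - [0.08,-0.08,0.5]
    - [0,0,0.7]
    - [0,0,0.7]
    - [0,0,0]
    - [0,0,0]
    - [0,0,0]
    - [0,0,0]
    - [0,0,0]
    - [0,0,0]
    - [0,0,0]
  dr:
    - [0,0,0]
    - [0,0,0]
    - [0,0,0]
    - [0,0,0]
    - [0,0,0]
    - [0,0,0]
    - [0,0,0]
    - [0,0,0]
    - [0,0,0]
    - [0,0,0]
  jaw: [0.76,0.76,0.76,0.76,0.76,0.6,0.45,0.45,0.45,0.45]
  squeeze: 30

```text
clock: 17.95
position: [0.5334, -0.3059, 0.0138]
ee_rot: [0.895, 0.446, 0.0, 0.0]
ft_force: [-1.5, -0.5, 6.0]
grip_width: 0.526
grasp_force: 32.1
```

Request:
jog_arm:
  translation:
    - [0,0,0]
    - [0,0,0]
    - [0,0,-0.5]
    - [0,0,-1]
    - [0,0,-1]
    - [0,0,-0.5]
    - [0,0,0]
  dr:
    - [0,0,0]
    - [0,0,0]
    - [0,0,0]
    - [0,0,0]
    - [0,0,0]
    - [0,0,0]
    - [0,0,0]
  jaw: [0.45,0.45,0.45,0.45,0.45,0.45,0.45]

```text
clock: 18.65
position: [0.534, -0.3059, 0.0899]
ee_rot: [0.895, 0.446, 0.001, 0.001]
ft_force: [0.9, -0.3, -1.8]
grip_width: 0.52
grasp_force: 31.3
```

Request:
jog_arm:
  translation:
    - [0.73,-0.67,0]
    - [0.73,-0.67,0]
    - [0.73,-0.67,0]
    - [0.73,-0.67,0]
    - [0.73,-0.67,0]
    - [0.73,-0.67,0]
    - [0.73,-0.67,0]
    - [0.73,-0.67,0]
  dr:
    - [0,0,0]
    - [0,0,0]
    - [0,0,-1]
    - [0,0,0]
    - [0,0,0]
    - [0,0,0]
    - [0,0,0]
    - [0,0,0]
  jaw: [0.45,0.45,0.45,0.45,0.45,0.45,0.45,0.45]

```text
clock: 19.45
position: [0.5043, -0.1081, 0.087]
ee_rot: [0.879, 0.477, -0.001, -0.0]
ft_force: [0.2, 0.2, -2.1]
grip_width: 0.521
grasp_force: 31.4
```

Request:
jog_arm:
  translation:
    - [0,0,0]
    - [0,0,0]
    - [0,0,0]
    - [0,0,0]
    - [0,0,0]
    - [0,0,0]
  dr:
    - [0,0,-1]
    - [0,0,-1]
    - [0,0,-1]
    - [0,0,-1]
    - [0,0,-1]
    - [0,0,-1]
  jaw: [0.45,0.45,0.45,0.45,0.45,0.45]

```text
clock: 20.05
position: [0.5045, -0.1091, 0.087]
ee_rot: [0.759, 0.651, -0.001, -0.001]
ft_force: [-0.2, -0.1, -1.4]
grip_width: 0.521
grasp_force: 31.5
```

Request:
jog_arm:
  translation:
    - [0,0,0]
    - [0,0,0]
    - [0,0,0]
    - [0,0,0]
    - [0,0,0]
    - [0,0,0]
    - [0,0,0]
  dr:
    - [0,0,-1]
    - [0,0,-1]
    - [0,0,-1]
    - [0,0,-1]
    - [0,0,-1]
    - [0,0,-1]
    - [0,0,0]
  jaw: [0.45,0.45,0.45,0.45,0.45,0.45,0.45]

```text
clock: 20.75
position: [0.5046, -0.1092, 0.0871]
ee_rot: [0.608, 0.794, -0.0, -0.001]
ft_force: [-0.1, 0.9, -1.7]
grip_width: 0.518
grasp_force: 31.5
```

```bash
python3 - <<'E'
from h import *
o,R=tool(); print(o,np.degrees(R.as_euler('xyz')[2])-105,R.inv().apply(np.array([.5143,-.1087,.0255])-o)/.025)
E
```

```text
[ 0.50459905 -0.10922904  0.08709038] 0.08826520263815496 [-0.08197077  0.38351832  2.46304999]
```

Request:
jog_arm:
  translation:
    - [-0.08,0.38,0]
    - [0,0,0.6]
    - [0,0,0.6]
    - [0,0,0.6]
    - [0,0,0.4]
    - [0,0,0.2]
    - [0,0,0.04]
    - [0,0,0]
  dr:
    - [0,0,0]
    - [0,0,0]
    - [0,0,0]
    - [0,0,0]
    - [0,0,0]
    - [0,0,0]
    - [0,0,0]
    - [0,0,0]
  jaw: [0.45,0.45,0.45,0.45,0.45,0.45,0.45,0.45]

```text
clock: 21.55
position: [0.5151, -0.109, 0.0272]
ee_rot: [0.609, 0.793, 0.0, 0.0]
ft_force: [-0.3, -0.4, -2.2]
grip_width: 0.522
grasp_force: 31.4
```

Not yet in contact; lower slightly, then release.

Request:
jog_arm:
  translation:
    - [0,0,0.04]
    - [0,0,0.04]
    - [0,0,0]
  dr:
    - [0,0,0]
    - [0,0,0]
    - [0,0,0]
  jaw: [0.45,0.45,0.45]

```text
clock: 21.85
position: [0.5154, -0.1089, 0.0257]
ee_rot: [0.609, 0.793, 0.0, 0.0]
ft_force: [-1.8, 0.0, 5.1]
grip_width: 0.519
grasp_force: 32.2
```

Request:
jog_arm:
  translation:
    - [0,0,0]
    - [0,0,0]
    - [0,0,0]
    - [0,0,-1]
    - [0,0,-1]
    - [0,0,-1]
    - [0,0,-1]
    - [0.5,0,-0.4]
    - [0.9,0,0]
    - [0.9,0,0]
  dr:
    - [0,0,0]
    - [0,0,0]
    - [0,0,0]
    - [0,0,0]
    - [0,0,0]
    - [0,0,0]
    - [0,0,0]
    - [0,0,0]
    - [0,0,0]
    - [0,0,0]
  jaw: [0.6,0.75,0.75,0.75,0.75,0.75,0.5,0.2,0,0]

```text
clock: 22.85
position: [0.5001, -0.053, 0.1355]
ee_rot: [0.609, 0.793, 0.0, 0.0]
ft_force: [-0.1, 0.8, 0.3]
grip_width: 0.064
grasp_force: 0.0
```

Request:
jog_arm:
  translation:
    - [0.9,0,0]
    - [0.9,0,0]
    - [0.9,0,0]
    - [0.9,0,0]
    - [0.9,0,0]
    - [1,0,0]
    - [0,0,0]
  dr:
    - [0,0,0]
    - [0,0,0]
    - [0,0,0]
    - [0,0,0]
    - [0,0,0]
    - [0,0,0]
    - [0,0,0]
  jaw: [0,0,0,0,0,0,0]

```text
clock: 23.55
position: [0.4637, 0.0826, 0.135]
ee_rot: [0.607, 0.795, 0.0, -0.0]
ft_force: [0.3, -0.5, 0.4]
grip_width: -0.0
grasp_force: 0.0
```

```bash
python3 - <<'E'
from h import *
o,R=tool(); print(o,np.degrees(R.as_euler('xyz')[2])-105,R.inv().apply(np.array([.4640,.0792,.030])-o)/.025)
cam("top","t2"); c=cam("wrist","w8")
J=lambda x,y,z:[.495+.2588*x+.9659*y,-.0367-.9659*x+.2588*y,z]
t=dict(np.load("pics/t2.npz"))
a=t["color"][150:240,215:350,::-1]; a=cv2.resize(a,None,fx=4,fy=4,interpolation=3); b=c["color"][:,:,::-1]
b=cv2.resize(b[100:],(450,257)); print(a.shape)
out=np.zeros((a.shape[0]+b.shape[0],540,3),np.uint8); out[:360]=a; out[360:,:450]=b; cv2.imwrite("pics/comp2.png",out[:600])
E
```

```text
[0.46367107 0.08257289 0.13498099] 0.2680604263886721 [-0.13800869 -0.02284154  4.19909738]
(360, 540, 3)
```

Request:
jog_arm:
  translation:
    - [0,0,1]
    - [0,0,1]
    - [0,0,1]
    - [0,0,0.8]
    - [0,0,0.4]
    - [0,0,0]
  dr:
    - [0,0,0]
    - [0,0,0]
    - [0,0,0]
    - [0,0,0]
    - [0,0,0]
    - [0,0,0]
  jaw: [0,0,0,0,0,0]

```text
clock: 24.25
position: [0.464, 0.0783, 0.0292]
ee_rot: [0.609, 0.793, -0.001, -0.0]
ft_force: [0.3, -0.2, 0.1]
grip_width: -0.001
grasp_force: 0.0
```

Request:
jog_arm:
  translation:
    - [-0.3,0,0]
    - [-0.3,0,0]
    - [-0.25,0,0]
    - [-0.25,0,0]
    - [-0.25,0,0]
  dr:
    - [0,0,0]
    - [0,0,0]
    - [0,0,0]
    - [0,0,0]
    - [0,0,0]
  jaw: [0,0,0,0,0]

```text
clock: 24.75
position: [0.474, 0.0467, 0.0306]
ee_rot: [0.609, 0.794, 0.001, 0.0]
ft_force: [-0.0, 3.9, 2.0]
grip_width: 0.0
grasp_force: 1.9
```

Request:
jog_arm:
  translation:
    - [-0.25,0,0]
    - [-0.25,0,0]
    - [-0.25,0,0]
    - [-0.25,0,0]
    - [-0.2,0,0]
    - [0,0,0]
  dr:
    - [0,0,0]
    - [0,0,0]
    - [0,0,0]
    - [0,0,0]
    - [0,0,0]
    - [0,0,0]
  jaw: [0,0,0,0,0,0]

```text
clock: 25.35
position: [0.4807, 0.0166, 0.0298]
ee_rot: [0.609, 0.793, -0.001, -0.0]
ft_force: [0.0, -0.4, 0.1]
grip_width: -0.001
grasp_force: 0.0
```

```bash
python3 - <<'E'
from h import *
o,R=tool(); print(o,"jigx",(o[0]-.495)*.2588-(o[1]+.0367)*.9659,manip.get_obs()["ft_force"])
c=optics.camera("wrist"); hsv=cv2.cvtColor(c["color"],cv2.COLOR_RGB2HSV); np.savez("pics/w9.npz",**c)
J=lambda x,y,z:[.495+.2588*x+.9659*y,-.0367-.9659*x+.2588*y,z]
print(proj(c,J(.0755,0,.043)),proj(c,J(.033,0,.043)),proj(c,J(.118,0,.043)))
E
```

```text
[0.48072778 0.01658039 0.02982541] jigx -0.05515717901572182 [ 0.00295514 -0.44142138  0.14624737]
[275.73539202 487.10754236] [275.67442599 429.82821519] [275.78866332 537.15745672]
```

Request:
jog_arm:
  translation:
    - [-0.08,0,0]
    - [-0.08,0,0]
    - [-0.08,0,0]
    - [0,0,0]
  dr:
    - [0,0,0]
    - [0,0,0]
    - [0,0,0]
    - [0,0,0]
  jaw: [0,0,0,0]

```text
clock: 25.8
position: [0.4815, 0.0133, 0.0296]
ee_rot: [0.608, 0.794, -0.0, -0.001]
ft_force: [-3.4, 7.0, 0.6]
grip_width: 0.005
grasp_force: 4.1
```

Request:
jog_arm:
  translation:
    - [-0.08,0,0]
    - [0,0,0]
  dr:
    - [0,0,0]
    - [0,0,0]
  jaw: [0,0]

```text
clock: 26.0
position: [0.4815, 0.0132, 0.0296]
ee_rot: [0.608, 0.794, 0.0, -0.002]
ft_force: [-6.1, 14.8, 4.3]
grip_width: -0.002
grasp_force: 7.8
```

Request:
jog_arm:
  translation:
    - [-0.06,0,0]
    - [0,0,0]
  dr:
    - [0,0,0]
    - [0,0,0]
  jaw: [0,0]

```text
clock: 26.2
position: [0.4815, 0.0132, 0.0296]
ee_rot: [0.607, 0.795, 0.001, -0.003]
ft_force: [-9.3, 18.9, 4.7]
grip_width: -0.0
grasp_force: 10.5
```

Request:
jog_arm:
  translation:
    - [0.4,0,0]
    - [0.3,0,0]
    - [0,0,-1]
    - [0,0,-1]
    - [0,0,-1]
    - [0,0,-1]
    - [0,0,-1]
    - [-0.9,0,-1]
    - [-0.9,0,-1]
    - [-0.9,0,-1]
  dr:
    - [0,0,0]
    - [0,0,0]
    - [0,0,0]
    - [0,0,0]
    - [0,0,0]
    - [0,0,0]
    - [0,0,0]
    - [0,0,0]
    - [0,0,0]
    - [0,0,0]
  jaw: [0,0,0,0.2,0.5,0.8,1,1,1,1]

```text
clock: 27.2
position: [0.4965, -0.0409, 0.2312]
ee_rot: [0.609, 0.793, 0.0, 0.0]
ft_force: [1.2, 0.2, -0.0]
grip_width: 1.003
grasp_force: 0.0
```

Request:
jog_arm:
  translation:
    - [-0.3,0,0]
    - [0,0,0]
  dr:
    - [0,0,0]
    - [0,0,0]
  jaw: [1,1]

```text
clock: 27.4
position: [0.4986, -0.0482, 0.2301]
ee_rot: [0.61, 0.793, 0.0, 0.0]
ft_force: [-0.6, 0.6, -0.3]
grip_width: 0.999
grasp_force: 0.0
```

```bash
python3 - <<'E'
from h import *
c=cam("wrist","w10"); print(tool()[0])
J=lambda x,y,z:[.495+.2588*x+.9659*y,-.0367-.9659*x+.2588*y,z]
p=proj(c,J(.05,0,.03)); x0,y0=int(p[0]-85),int(max(p[1]-115,0)); print(x0,y0)
cr=c["color"][y0:y0+150,x0:x0+200,::-1]; cv2.imwrite("pics/w10c.png",cv2.resize(cr,None,fx=4,fy=4,interpolation=3))
for q in (J(.12,-.0275,.02),J(.12,.0275,.02),J(.0775,0,.043),J(.035,-.023,.043),J(.035,.023,.043),J(.027,0,.042),J(-.005,0,.067)): print((proj(c,q)-[x0,y0])*4)
E
```

```text
[ 0.4980271  -0.04704697  0.22935266]
189 99
[252.16584476 676.10428094]
[436.46101495 675.60189278]
[343.92092519 573.62034593]
[255.92164531 423.83007685]
[431.02360477 423.37648247]
[343.39129902 393.1647738 ]
[342.95433014 289.16792787]
```

View pics/w10c.png

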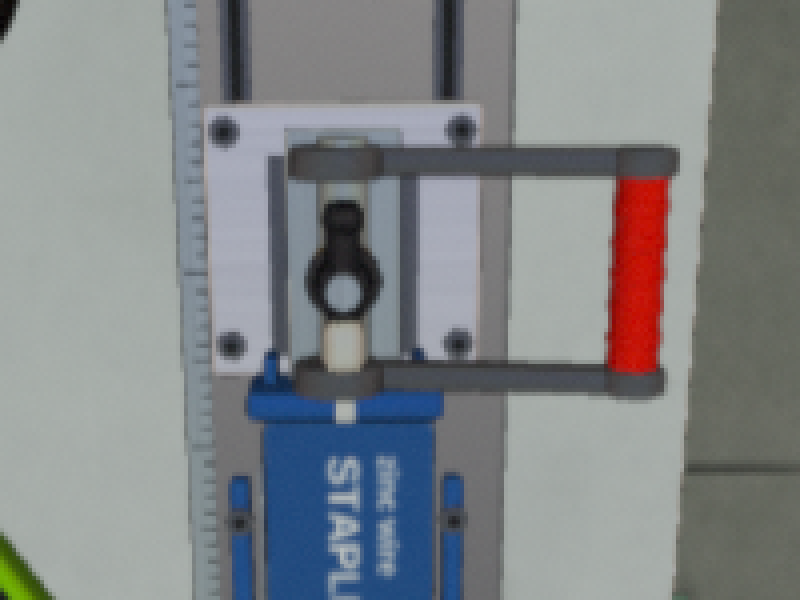

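```bash
python3 - <<'E'
from h import *
c=dict(np.load("pics/w10.npz")); b=plane(c,348.5,167.75,.051); o,R=tool(); print(b,(R.inv().apply(np.array([b[0],b[1],.0335])-o)/.025).round(2),(R.inv().apply(np.array([.5637,-.0131,.0335])-o)/.025).round(2))
E
```

```text
[ 0.56422058 -0.01250634  0.051     ] [0.65 2.92 7.83] [0.63 2.89 7.83]
```

Request:
jog_arm:
  translation:
    - [0.32,0.98,0]
    - [0.32,0.98,0]
    - [0,0.95,0.5]
    - [0,0,1]
    - [0,0,1]
    - [0,0,1]
    - [0,0,1]
    - [0,0,1]
    - [0,0,1]
    - [0,0,0]
  dr:
    - [0,0,0]
    - [0,0,0]
    - [0,0,0]
    - [0,0,0]
    - [0,0,0]
    - [0,0,0]
    - [0,0,0]
    - [0,0,0]
    - [0,0,0]
    - [0,0,0]
  jaw: [0.7,0.4,0.4,0.4,0.4,0.4,0.4,0.4,0.4,0.4]

```text
clock: 28.45
position: [0.5612, -0.0115, 0.0635]
ee_rot: [0.608, 0.794, -0.003, -0.003]
ft_force: [-0.9, 0.4, -0.5]
grip_width: 0.404
grasp_force: 0.0
```

```bash
python3 - <<'E'
from h import *
o,R=tool(); print(o,(R.inv().apply(np.array([.5637,-.0129,.0335])-o)/.025).round(2),manip.get_obs()["ft_force"])
E
```

```text
[ 0.56122037 -0.01147528  0.06347375] [-0.08  0.09  1.2 ] [-0.9273839   0.35563425 -0.53422346]
```

Request:
jog_arm:
  translation:
    - [-0.08,0.06,0.4]
    - [0,0,0.5]
    - [0,0,0.25]
    - [0,0,0]
    - [0,0,0]
  dr:
    - [0,0,0]
    - [0,0,0]
    - [0,0,0]
    - [0,0,0]
    - [0,0,0]
  jaw: [0.4,0.4,0.4,0.4,0.4]

```text
clock: 28.95
position: [0.5666, -0.0141, 0.039]
ee_rot: [0.609, 0.793, 0.0, 0.0]
ft_force: [0.5, -0.2, -0.4]
grip_width: 0.397
grasp_force: 0.0
```

```bash
python3 - <<'E'
from h import *
o,R=tool(); print(o,(R.inv().apply(np.array([.5637,-.0129,.0335])-o)/.025).round(2),manip.get_obs()["ft_force"])
E
```

```text
[ 0.56656145 -0.01413161  0.03903521] [ 0.08 -0.1   0.22] [ 0.54512618 -0.19153414 -0.39292835]
```

Request:
jog_arm:
  translation:
    - [0.08,-0.1,0.14]
    - [0,0,0]
    - [0,0,0]
    - [0,0,0]
    - [0,0,0]
    - [0,0,0]
    - [0,0,0]
    - [0,0,0]
  dr:
    - [0,0,0]
    - [0,0,0]
    - [0,0,0]
    - [0,0,0]
    - [0,0,0]
    - [0,0,0]
    - [0,0,0]
    - [0,0,0]
  jaw: [0.4,0.4,0.2,0.1,0.1,0.1,0.1,0.1]
  squeeze: 20

```text
clock: 29.75
position: [0.5633, -0.0129, 0.0352]
ee_rot: [0.609, 0.793, -0.0, -0.0]
ft_force: [-3.0, 0.0, 2.1]
grip_width: 0.14
grasp_force: 20.4
```

Good grip with little force. Swing back over (arc reversed), towards the front.

Request:
jog_arm:
  translation:
    - [0,-0.09,-0.41]
    - [0,-0.14,-0.39]
    - [0,-0.2,-0.37]
    - [0,-0.25,-0.33]
    - [0,-0.29,-0.3]
    - [0,-0.33,-0.25]
    - [0,-0.37,-0.2]
    - [0,-0.39,-0.15]
    - [0,-0.41,-0.09]
    - [0,-0.42,-0.03]
  dr:
    - [0,0,0]
    - [0,0,0]
    - [0,0,0]
    - [0,0,0]
    - [0,0,0]
    - [0,0,0]
    - [0,0,0]
    - [0,0,0]
    - [0,0,0]
    - [0,0,0]
  jaw: [0.1,0.1,0.1,0.1,0.1,0.1,0.1,0.1,0.1,0.1]

```text
clock: 30.75
position: [0.4956, -0.0314, 0.1008]
ee_rot: [0.609, 0.793, 0.002, 0.002]
ft_force: [4.2, 0.9, 2.6]
grip_width: 0.141
grasp_force: 20.2
```

Request:
jog_arm:
  translation:
    - [0,-0.42,0.03]
    - [0,-0.41,0.09]
    - [0,-0.39,0.15]
    - [0,-0.37,0.2]
    - [0,-0.33,0.25]
    - [0,0,0]
  dr:
    - [0,0,0]
    - [0,0,0]
    - [0,0,0]
    - [0,0,0]
    - [0,0,0]
    - [0,0,0]
  jaw: [0.1,0.1,0.1,0.1,0.1,0.1]

```text
clock: 31.35
position: [0.447, -0.0442, 0.0804]
ee_rot: [0.609, 0.793, 0.001, 0.0]
ft_force: [4.4, -1.4, -5.1]
grip_width: 0.143
grasp_force: 20.7
```

```bash
python3 - <<'E'
from h import *
o,R=tool(); d=o-[.495,-.0367,0]; print(o,"jig",d[0]*.2588-d[1]*.9659,d[0]*.9659+d[1]*.2588,manip.get_obs()["ft_force"])
E
```

```text
[ 0.44696048 -0.04423227  0.08043723] jig -0.005157210569629141 -0.04835072108587729 [ 4.38926538 -1.37279467 -5.06395727]
```

Request:
jog_arm:
  translation:
    - [0,-0.29,0.3]
    - [0,-0.25,0.33]
    - [0,-0.2,0.37]
    - [0,-0.14,0.39]
    - [0,-0.09,0.41]
    - [0,0,0.08]
    - [0,0,0]
  dr:
    - [0,0,0]
    - [0,0,0]
    - [0,0,0]
    - [0,0,0]
    - [0,0,0]
    - [0,0,0]
    - [0,0,0]
  jaw: [0.1,0.1,0.1,0.1,0.1,0.1,0.1]

```text
clock: 32.05
position: [0.4238, -0.0506, 0.0334]
ee_rot: [0.609, 0.793, -0.0, -0.0]
ft_force: [2.1, -0.8, 0.2]
grip_width: 0.142
grasp_force: 22.9
```

Request:
jog_arm:
  translation:
    - [0,0,0.1]
    - [0,0,0.08]
    - [0,0,0]
  dr:
    - [0,0,0]
    - [0,0,0]
    - [0,0,0]
  jaw: [0.1,0.1,0.1]

```text
clock: 32.35
position: [0.4233, -0.0506, 0.0292]
ee_rot: [0.609, 0.793, -0.0, -0.001]
ft_force: [-5.6, -2.5, 15.1]
grip_width: 0.14
grasp_force: 24.4
```

```bash
python3 - <<'E'
from h import *
o,R=tool(); d=o-[.495,-.0367,0]; print(o,"jig",d[0]*.2588-d[1]*.9659,d[0]*.9659+d[1]*.2588,manip.get_obs()["ft_force"])
E
```

```text
[ 0.42327779 -0.05063539  0.02915055] jig -0.005101518792899098 -0.07288296011540593 [-5.63931999 -2.46852892 15.10603647]
```

Request:
jog_arm:
  translation:
    - [0,0,0.1]
    - [0,0,0]
  dr:
    - [0,0,0]
    - [0,0,0]
  jaw: [0.1,0.1]

```text
clock: 32.55
position: [0.4231, -0.0508, 0.027]
ee_rot: [0.609, 0.793, -0.001, -0.001]
ft_force: [-10.0, -4.3, 26.7]
grip_width: 0.141
grasp_force: 25.6
```

Request:
jog_arm:
  translation:
    - [0,0,-0.15]
    - [0,0,0]
    - [0,0,0]
    - [0,0,0]
    - [0,0,-0.8]
    - [0,0,-1]
    - [0,0,-1]
    - [0,0,-1]
    - [0,0,-1]
    - [0,0,0]
  dr:
    - [0,0,0]
    - [0,0,0]
    - [0,0,0]
    - [0,0,0]
    - [0,0,0]
    - [0,0,0]
    - [0,0,0]
    - [0,0,0]
    - [0,0,0]
    - [0,0,0]
  jaw: [0.1,0.2,0.4,0.4,0.4,0.4,0.4,0.4,0.4,0.4]

```text
clock: 33.55
position: [0.4254, -0.05, 0.1525]
ee_rot: [0.609, 0.793, 0.002, 0.001]
ft_force: [0.5, -0.3, -1.2]
grip_width: 0.397
grasp_force: 0.0
```

Request:
jog_arm:
  translation:
    - [0,1,-1]
    - [0,0.6,-1]
    - [0,0,-1]
    - [0,0,0]
  dr:
    - [0,0,0]
    - [0,0,0]
    - [0,0,0]
    - [0,0,0]
  jaw: [0.4,0.4,0.4,0.4]

```text
clock: 33.95
position: [0.4639, -0.0397, 0.2268]
ee_rot: [0.609, 0.794, 0.001, 0.001]
ft_force: [-0.4, -0.7, 0.1]
grip_width: 0.402
grasp_force: 0.0
```

```bash
python3 - <<'E'
from h import *
J=lambda x,y,z:[.495+.2588*x+.9659*y,-.0367-.9659*x+.2588*y,z]
cs={"w":cam("wrist","w11"),"t":cam("top","t3")}; print(tool()[0])
pr={}
for n,c in cs.items():
    hsv=cv2.cvtColor(c["color"],cv2.COLOR_RGB2HSV); m=cv2.inRange(hsv,(0,200,120),(6,255,255))
    k,l,s,ce=cv2.connectedComponentsWithStats(m); g=proj(c,J(-.005,-.072,.051))
    i=1+np.argmin([np.hypot(*(ce[j]-g))+(1e3 if s[j,4]<30 else 0) for j in range(1,k)]); pr[n]=ce[i]
    print(n,ce[i],s[i,4],"phi 8:",g,"phi 20:",proj(c,J(-.005,-.0686,.066)))
X,r=tri(cs["w"],pr["w"],cs["t"],pr["t"]); print(X,r)
b=dict(np.load("pics/w10.npz")); # blue carton + white line checks: nut/line pixel vs prediction
c=cs["w"]; hsv=cv2.cvtColor(c["color"],cv2.COLOR_RGB2HSV)
for nm,q in(("line",J(.031,0,.042)),("wend",J(.013,0,.066)),("bend",J(-.022,0,.066)),("box",J(.06,.01,.043))):
    p=proj(c,q); x,y=p.round().astype(int); print(nm,p.round(1),c["color"][y-1:y+2,x-1:x+2].reshape(-1,3).mean(0).round() if 0<y<418 else None)
# white blob of nut + line
p=proj(c,J(.02,0,.055)).astype(int); sub=hsv[p[1]-25:p[1]+25,p[0]-25:p[0]+25]
m=((sub[...,2]>150)&(sub[...,1]<60)).astype(np.uint8); k,l,s,ce=cv2.connectedComponentsWithStats(m)
print([(ce[i]+p-25,s[i].tolist()) for i in range(1,k) if s[i,4]>8])
E
```

```text
[ 0.46229041 -0.03979079  0.22431528]
w [232.79885057 186.73180077] 522 phi 8: [233.63027746 186.10186995] phi 20: [235.33092173 189.60624474]
t [469.9122807  303.92982456] 57 phi 8: [287.21816174 218.83635082] phi 20: [286.83521157 216.47099033]
[0.40411973 0.39995796 2.2451356 ] [np.float64(0.19329125345216386), np.float64(0.193291253452164)]
line [304.1 217.5] [179. 183. 178.]
wend [306.7 207.7] [169. 170. 160.]
bend [307.8 172. ] [42. 41. 42.]
box [312.7 243.3] [ 69. 101. 142.]
[(array([281.86956522, 194.80434783]), [0, 0, 5, 20, 92]), (array([293.36170213, 193.88297872]), [11, 0, 7, 18, 94]), (array([325.5 , 195.44]), [42, 0, 8, 22, 150]), (array([307.83333333, 190.77777778]), [25, 2, 7, 7, 36]), (array([314.3, 197.2]), [33, 7, 3, 9, 20]), (array([307.13043478, 203.83695652]), [23, 13, 9, 11, 92]), (array([304.06896552, 217.5862069 ]), [22, 29, 5, 6, 29]), (array([303.32, 232.52]), [20, 44, 8, 6, 25])]
```

```bash
python3 -c "
from workcell import manip
print(manip.hand_in())"
```

```text
the job is handed in; nothing more can be done
None
```

I've handed the job in. The nut's white end points at the line, the blue carton lies flat and snug between stop and fixed end, and the lever is closed to its stop. The final picture showed the stop face had not moved after clamping. The run took about 34 s of the 72 s allowed; I saw nothing else on the bench get moved, but did not re-check the bystanders at the end.

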